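# Find and seat the rocking slow cooker lid

## Task

One of the three glass lids on the slow cooker has not dropped into the rim of its crock, so it rocks when its raised edge is pressed. Press down on the edges of the lids with a fingertip to find the one that rocks, rocking it level at least once, then push it sideways until it drops in and lies flat in its rim like the other two. Be gentle with the glass, do not pick up any lid, and leave everything else on the counter where it is.

Things in the scene. Friction and masses are not known exactly. Their poses are not given: they have to be found in the camera images.
- cooker: steel slow cooker, 206 x 548 mm, fixed to the counter, its dials facing the robot; three white stoneware crocks in a row 172 mm apart, ledges 137 mm and lips 143 mm above the counter; their order varies. A lid off to one side has that edge up on the lip, the opposite edge on the ledge, tilted about 3 degrees; a press on the raised edge rocks it level, let go it tips back. Origin: middle of its foot
- lid_1: one of three identical loose lids, about 0.28 kg: glass dome in a flat steel rim 140 mm across, 9 mm thick, flat on top 52 to 70 mm from the centre; dome 22 mm high; black knob in the middle, 38 mm across from 31 to 46 mm up, on a neck 20 mm across. Origin: centre of the rim's underside; z axis along the knob, upright when it lies flat. Belongs to crock 1
- lid_2: one of three identical loose lids, about 0.28 kg: glass dome in a flat steel rim 140 mm across, 9 mm thick, flat on top 52 to 70 mm from the centre; dome 22 mm high; black knob in the middle, 38 mm across from 31 to 46 mm up, on a neck 20 mm across. Origin: centre of the rim's underside; z axis along the knob, upright when it lies flat. Belongs to crock 2
- lid_3: one of three identical loose lids, about 0.28 kg: glass dome in a flat steel rim 140 mm across, 9 mm thick, flat on top 52 to 70 mm from the centre; dome 22 mm high; black knob in the middle, 38 mm across from 31 to 46 mm up, on a neck 20 mm across. Origin: centre of the rim's underside; z axis along the knob, upright when it lies flat. Belongs to crock 3
- seat_1 (a point): centre of the level ledge in crock 1 on which lid_1 belongs, z up. The ledge is a ring 112 to 144 mm across; around it the lip stands 6 mm higher, 144 mm across inside, 168 mm outside. A lid that is home has its underside at this point with 2 mm play all round, its rim's top 3 mm above the lip
- seat_2 (a point): centre of the level ledge in crock 2 on which lid_2 belongs, z up. The ledge is a ring 112 to 144 mm across; around it the lip stands 6 mm higher, 144 mm across inside, 168 mm outside. A lid that is home has its underside at this point with 2 mm play all round, its rim's top 3 mm above the lip
- seat_3 (a point): centre of the level ledge in crock 3 on which lid_3 belongs, z up. The ledge is a ring 112 to 144 mm across; around it the lip stands 6 mm higher, 144 mm across inside, 168 mm outside. A lid that is home has its underside at this point with 2 mm play all round, its rim's top 3 mm above the lip
- salt: glass salt shaker with a steel cap, 40 mm across, 83 mm high, beside the right end of the slow cooker; a bystander. Origin: centre of its underside
- pepper: glass pepper shaker with a steel cap, 40 mm across, 83 mm high, beside the right end of the slow cooker; a bystander. Origin: centre of its underside
- spoon_rest: dark silicone spoon rest, a flat mat 300 x 95 mm and 11 mm high, beside the left end of the slow cooker; a bystander. Origin: centre of its underside
- spoon: serving spoon with a wooden handle, 260 mm long, 28 mm high at most, lying on the spoon rest; a bystander. Origin: middle of its length, at its underside
- spice_jar: glass spice jar with a black cap, 46 mm across, 100 mm high, beside the right end of the slow cooker; a bystander. Origin: centre of its underside
Not all that is in view belongs to the job. Leave any red or turquoise look-alike of the lid_2 alone.

How it is judged:
By the outcome, as a careful person would: the job done as asked, in the order asked, and still so for the second after the job is handed in, with the robot touching nothing.
It also fails if it takes over 58 s, if anything falls off the work surface, if the arm or the gripper's body presses on something with over 40 N, if the wrist force passes 120 N, or if a joint passes its speed limit or range.

## Robot

A 6-joint arm with a two-finger parallel gripper is mounted at the origin on the work surface. World frame = base frame: x ahead of the robot, y to its left, z up, the work surface at z = 0. Lengths are in m, angles in rad, forces in N, time in s.
With the tool pointing down it reaches from about 0.225 to 0.875 m from the base axis. Payload 3.4 kg.
Tool frame: the origin (TCP) lies at the very end of the fingers, on their centre line; the grasp point (between the pads) lies 19 mm behind it (manip.grasp_offset is the distance from the TCP to the grasp point, in m); x points along the fingers, y is the direction in which the jaws open and shut, and the axes are right-handed (so a half turn about x gives the same grasp; the last joint's range is limited). The gripper opens to 85 mm and grips with 20 to 120 N. Pads are 22 mm wide; open, the fingers measure 114 mm over their backs; the gripper's body (76 mm by 85 mm) begins 54 mm behind the grasp point. The pads swing forward as they close: fully open they stand 13 mm farther back than shut.
Start: joints at [1.147, 0.276, 1.505, -0, 1.361, -0.121], TCP at [0.171, 0.549, 0.231] pointing down, gripper open.
Joint ranges: [-2.89, 2.89], [-0.75, 2.08], [0.22, 2.7], [-1.18, 4.32], [0.11, 2.71], [-2.7, 2.7]. Speed limits (rad/s): [2.57, 2.57, 3.14, 3.14, 3.14, 3.14].

## Interface

Orientations are given as a unit quaternion [w, x, y, z].
In Python, from rig import manip gives the robot as it stands.
- The arm moves only by the tool step_arm, never from a script. Its argument "increments" is a list of rows, each an object with "grip": the opening, from 0 (shut) to 1 (fully open); "delta_pos": the shift along the world's x, y, z in m, a list of three; "twist": the turn about the world's z in degrees. A call has 1 to 10 rows; each row shifts and turns the commanded pose from where the row before left it; what a row does not reach is not made up. A row lasts 1/12 s, in which the tool goes at most 41.7 mm and 7.16 degrees, less where a joint would pass 70% of its speed; a pose out of reach is approached as far as the arm can. A call with a gripper value outside its range is refused whole. The fingers move at their own pace and stop on an object; "force" is the grip in N (left out, the last holds). Time passes only in rows, so rows that do not move let the fingers close. It gives the time, the measured TCP pose, the force and the opening at its end, in the units of the state.
- manip.get_state(): the state, without advancing time (a new reading comes with each control period).
- manip.get_image(name): name is "scene" or "top" or "wrist"; returns a dict with "img" (480x640x3 uint8, red, green, blue), "fx", "fy", "cx", "cy" (pixels), "D" ([k1, k2, p1, p2, k3] as OpenCV has them; the pictures are not rectified), "rvec" (rotation vector, rad) and "tvec" (3), from world to camera coordinates, as OpenCV has them; the wrist camera has in their place "mount" (4x4, takes a point from camera to tool coordinates, whose origin is the TCP and whose axes are the tool frame's). Camera axes: x right, y down, z forward; pixel columns grow to the right and rows downward; lengths in m; the calibration is good to about 2 mm. A picture is of the moment at which its call begins: read the wrist's pose just before it. There is no depth.
- manip.sign_off(): hands the job in, once; it reports no verdict.
The state is a dict: "clock": time; "qpos": joint angles; "qd": joint speeds; "effort": joint torques, N m; "position": TCP position; "ee_rot": TCP orientation; "contact_force": force on the tool from outside, world axes, zero at the start; "moment": the same for the moment, N m; "width": finger opening in m.
Only numpy, scipy, OpenCV 4.12 (cv2) and the standard library are available. Lean on these libraries where they do the work, as an engineer would, in place of code of your own. Each camera call takes 0.05 s, during which the arm holds its last target. There are 200 camera calls.

## Working session

There is one attempt and no reset: what is moved stays moved. The work goes in short steps, Python scripts to look and compute and a tool call to move; the robot and the scene stay as the last step left them, time stands still between calls to the robot, and variables do not carry over. Pictures are saved under pics/ and viewed, about 8 in all and at most 12, crops included, and the job is handed in when it is done.

Besides the shell and the picture viewer there is one more tool, called after "Emit:" as name([rows], argument=value, ...), one row to a line, values as JSON. step_arm: Moves the arm, as the interface text tells. Its arguments: {"type":"object","properties":{"increments":{"type":"array"},"force":{"type":"number"}},"required":["increments"]}

```bash
mkdir -p pics; ls; cat > h.py <<'E'
import numpy as np,cv2
from rig import manip
def snap(n,f):
    d=manip.get_image(n); cv2.imwrite(f'pics/{f}.png',d['img'][:,:,::-1]); return d
def cam(d): 
    return np.array([[d['fx'],0,d['cx']],[0,d['fy'],d['cy']],[0,0,1.]]),np.array(d['D'],float),np.array(d['rvec'],float),np.array(d['tvec'],float)
def back(d,px,z):
    K,D,r,t=cam(d);R=cv2.Rodrigues(r)[0]
    u=cv2.undistortPoints(np.array(px,float).reshape(-1,1,2),K,D).reshape(-1,2)
    rays=np.c_[u,np.ones(len(u))]@R; c=-R.T@t.reshape(3)
    return c+rays*((z-c[2])/rays[:,2])[:,None]
def proj(d,P):
    K,D,r,t=cam(d); return cv2.projectPoints(np.array(P,float).reshape(-1,1,3),r,t,K,D)[0].reshape(-1,2)
def crop(f,x,y,w,h,s,o):
    im=cv2.imread(f'pics/{f}.png')[y:y+h,x:x+w]; cv2.imwrite(f'pics/{o}.png',cv2.resize(im,None,fx=s,fy=s,interpolation=cv2.INTER_CUBIC))
E
python3 - <<'E'
from h import *
import pickle
a=snap('top','top0');b=snap('scene','scene0')
pickle.dump((a,b),open('d0.pkl','wb'))
for d in(a,b):
    R=cv2.Rodrigues(np.array(d['rvec'],float))[0];print(-R.T@np.array(d['tvec']).ravel(),d['fx'])
s=manip.get_state();print(s)
E
```

```text
pics
[0.47580488 0.03271815 1.04263702] 467.5327027043274
[ 1.40531247 -0.05760332  0.83423718] 526.1457678723842
{'clock': 0.1, 'qpos': array([ 1.14700161e+00,  2.76524899e-01,  1.50602343e+00,  2.80800195e-05,
        1.36072449e+00, -1.21028702e-01]), 'qd': array([-0.00080055,  0.0008555 , -0.00445713,  0.00156803, -0.00012062,
        0.00035355]), 'effort': array([ 1.65555455e-03, -4.17701018e+01, -2.46403706e+01, -2.98904779e-04,
        5.71395125e-03,  6.34559669e-06]), 'position': array([0.17125237, 0.54839555, 0.2305234 ]), 'ee_rot': array([ 0.69885019,  0.10606807,  0.69918854, -0.1072071 ]), 'contact_force': array([-0.24836646,  0.49854762, -0.43671366]), 'moment': array([-0.03894605, -0.01104555,  0.00284713]), 'width': 0.08499538449373713}
```

View pics/top0.png

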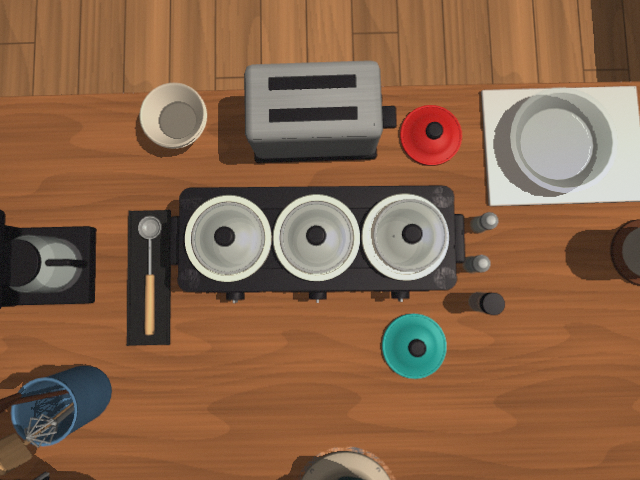

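View pics/scene0.png

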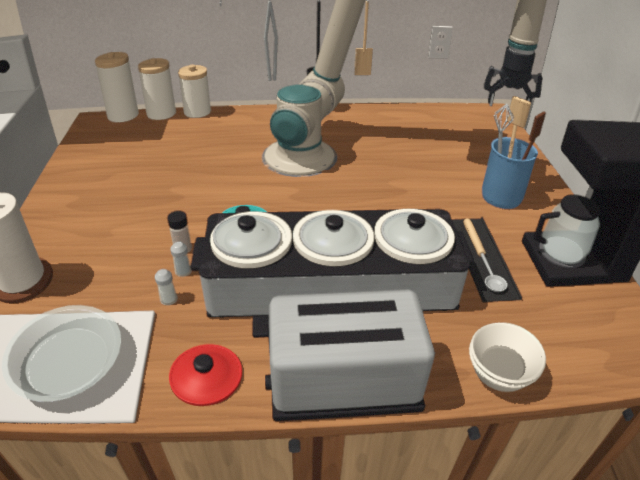

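The top view shows three lids at pixels (225,236), (316,236) and (411,234). The red one at (431,133) and the turquoise one at (414,347) are look-alikes lying off the cooker, so I leave them alone. The right lid's knob looks off-centre, so I'll enlarge that area.

```bash
python3 - <<'E'
from h import *
import pickle
a,b=pickle.load(open('d0.pkl','rb'))
crop('top0',180,185,276,110,2.9,'c1')
im=a['img'];hsv=cv2.cvtColor(im,cv2.COLOR_RGB2HSV)
# lip: cream
m=((im.min(2)>185)).astype(np.uint8)
for cx in(228,317,406):
    k=m.copy();k[:,:cx-46]=0;k[:,cx+46:]=0;k[:190]=0;k[285:]=0
    p=cv2.findNonZero(k); h=cv2.convexHull(p); e=cv2.fitEllipse(h)
    print('lip',e,back(a,[e[0]],.143)[0])
    g=(im.max(2)<50).astype(np.uint8); g2=np.zeros_like(g); g2[215:258,cx-20:cx+20]=g[215:258,cx-20:cx+20]
    n,l,st,c=cv2.connectedComponentsWithStats(g2); i=1+st[1:,4].argmax(); print('knob',c[i],st[i],back(a,[c[i]],.137+.046)[0])
E
```

```text
lip ((227.59225463867188, 238.0289306640625), (84.30220794677734, 85.98319244384766), 60.519927978515625) [0.55998774 0.22034293 0.143     ]
knob [223.36 235.96] [214 227  20  19 275] [0.56026674 0.21983565 0.183     ]
lip ((316.3818664550781, 237.45608520507812), (85.0390853881836, 85.78641510009766), 82.56116485595703) [0.55719505 0.04850438 0.143     ]
knob [314.43668122 234.78165939] [306 226  19  19 229] [0.5586172  0.05129114 0.183     ]
lip ((405.2648010253906, 236.79708862304688), (84.93916320800781, 86.16101837158203), 123.75917053222656) [ 0.55457013 -0.12319321  0.143     ]
knob [409.61538462 233.30769231] [402 224  20  19 143] [ 0.55735409 -0.12454597  0.183     ]
```

View pics/c1.png

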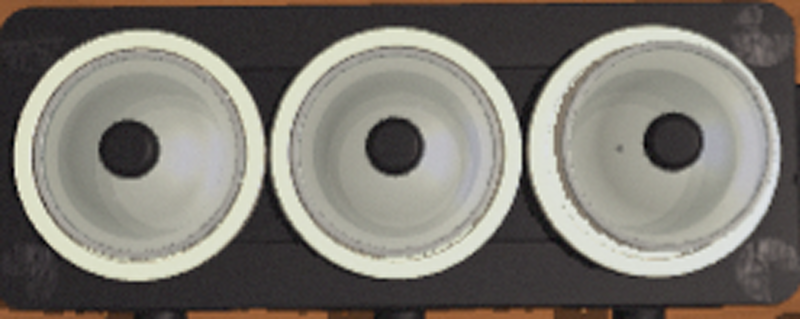

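The right lid (knob about (412,234)) is shifted towards -y and +x in its crock, with a gap at the lower left. The left and middle lids look centred. I'll go up and over with the gripper shut, turning the jaws tangential to the shift.

Emit:
step_arm([
  {"grip": 0, "delta_pos": [0, -0.035, 0.02], "twist": -5},
  {"grip": 0, "delta_pos": [0, -0.035, 0.02], "twist": -5},
  {"grip": 0, "delta_pos": [0.01, -0.035, 0.02], "twist": -5},
  {"grip": 0, "delta_pos": [0.02, -0.033, 0.01], "twist": -5},
  {"grip": 0, "delta_pos": [0.025, -0.03, 0], "twist": -5},
  {"grip": 0, "delta_pos": [0.028, -0.028, 0], "twist": -5},
  {"grip": 0, "delta_pos": [0.028, -0.028, 0], "twist": -5},
  {"grip": 0, "delta_pos": [0.028, -0.028, 0], "twist": -5},
  {"grip": 0, "delta_pos": [0.028, -0.028, 0], "twist": -5},
  {"grip": 0, "delta_pos": [0.028, -0.028, 0], "twist": -5},
])

```text
clock: 0.93
position: [0.3671, 0.2392, 0.3012]
ee_rot: [0.588, 0.393, 0.588, -0.393]
contact_force: [0.7, 0.8, -1.0]
width: 0.0001
```

Emit:
step_arm([
  {"grip": 0, "delta_pos": [0.03, -0.025, 0]},
  {"grip": 0, "delta_pos": [0.03, -0.025, 0]},
  {"grip": 0, "delta_pos": [0.03, -0.025, 0]},
  {"grip": 0, "delta_pos": [0.03, -0.025, 0]},
  {"grip": 0, "delta_pos": [0.03, -0.02, 0]},
  {"grip": 0, "delta_pos": [0.03, -0.02, 0]},
  {"grip": 0, "delta_pos": [0, 0, 0]},
  {"grip": 0, "delta_pos": [0, 0, 0]},
])

```text
schema error: expected keys grip, delta_pos, twist
```

```bash
python3 - <<'E'
from h import *
s=manip.get_state();print(s['clock'],s['position'],s['ee_rot'],s['contact_force'],s['width'])
d=snap('wrist','w1');print(d['fx'],d['cx'],d['mount'])
E
```

```text
0.9333 [0.36714506 0.23917326 0.30123066] [ 0.58759426  0.39337105  0.58765612 -0.39325881] [ 0.65339196  0.83793983 -1.04704007] 0.0001337347221600098
343.18229297452564 323.4188909966386 [[ 7.14364100e-04 -3.25095393e-01  9.45680958e-01 -1.43072165e-01]
 [ 9.99999609e-01  7.24567334e-04 -5.06312742e-04  7.16441146e-04]
 [-5.20609591e-04  9.45680951e-01  3.25095784e-01 -8.51585306e-02]
 [ 0.00000000e+00  0.00000000e+00  0.00000000e+00  1.00000000e+00]]
```

View pics/w1.png

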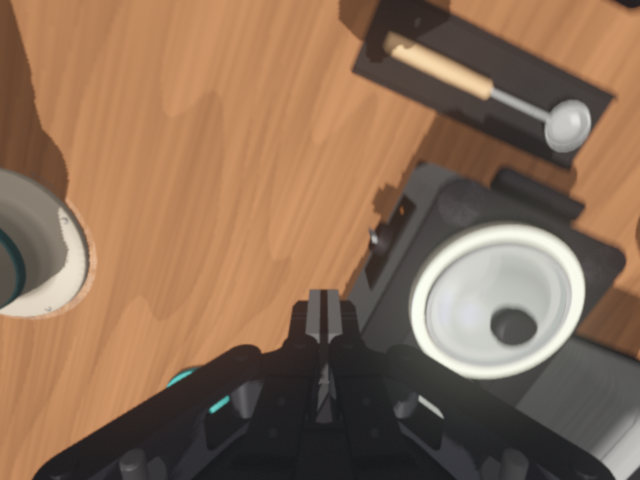

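The wrist view shows the left lid centred in its crock at (500,300), and the shut fingertips at (324,290). Next I press the left lid's rim on its -y side.

Emit:
step_arm([
  {"grip": 0, "delta_pos": [0.036, -0.013, 0], "twist": 0},
  {"grip": 0, "delta_pos": [0.036, -0.013, 0], "twist": 0},
  {"grip": 0, "delta_pos": [0.036, -0.014, 0], "twist": 0},
  {"grip": 0, "delta_pos": [0.036, -0.014, 0], "twist": 0},
  {"grip": 0, "delta_pos": [0.036, -0.013, 0], "twist": 0},
  {"grip": 0, "delta_pos": [0.037, -0.013, -0.01], "twist": 0},
  {"grip": 0, "delta_pos": [0, 0, -0.04], "twist": 0},
  {"grip": 0, "delta_pos": [0, 0, -0.04], "twist": 0},
  {"grip": 0, "delta_pos": [0, 0, -0.04], "twist": 0},
  {"grip": 0, "delta_pos": [0, 0, 0], "twist": 0},
])

```text
clock: 1.82
position: [0.5771, 0.1598, 0.1623]
ee_rot: [0.583, 0.388, 0.593, -0.397]
contact_force: [-1.2, -0.0, -1.0]
width: -0.0002
```

Emit:
step_arm([
  {"grip": 0, "delta_pos": [0, 0, -0.008], "twist": 0},
  {"grip": 0, "delta_pos": [0, 0, -0.008], "twist": 0},
  {"grip": 0, "delta_pos": [0, 0, -0.002], "twist": 0},
  {"grip": 0, "delta_pos": [0, 0, 0], "twist": 0},
  {"grip": 0, "delta_pos": [0, 0, 0], "twist": 0},
])

```text
clock: 2.23
position: [0.5845, 0.1612, 0.1553]
ee_rot: [0.589, 0.393, 0.588, -0.391]
contact_force: [-0.7, -0.1, -0.9]
width: -0.0003
```

Emit:
step_arm([
  {"grip": 0, "delta_pos": [0, 0, -0.002], "twist": 0},
  {"grip": 0, "delta_pos": [0, 0, -0.002], "twist": 0},
  {"grip": 0, "delta_pos": [0, 0, 0], "twist": 0},
  {"grip": 0, "delta_pos": [0, 0, 0], "twist": 0},
])

```text
clock: 2.57
position: [0.5834, 0.1609, 0.1495]
ee_rot: [0.589, 0.392, 0.588, -0.392]
contact_force: [0.0, 0.6, 0.0]
width: 0.0001
```

Emit:
step_arm([
  {"grip": 0, "delta_pos": [0, 0, -0.002], "twist": 0},
  {"grip": 0, "delta_pos": [0, 0, 0], "twist": 0},
  {"grip": 0, "delta_pos": [0, 0, 0], "twist": 0},
])

```text
clock: 2.82
position: [0.5834, 0.1608, 0.1471]
ee_rot: [0.588, 0.392, 0.589, -0.392]
contact_force: [-0.2, -1.0, -0.4]
width: 0.0001
```

Emit:
step_arm([
  {"grip": 0, "delta_pos": [0, 0, -0.002], "twist": 0},
  {"grip": 0, "delta_pos": [0, 0, 0], "twist": 0},
  {"grip": 0, "delta_pos": [0, 0, 0], "twist": 0},
])

```text
clock: 3.07
position: [0.5838, 0.1609, 0.1461]
ee_rot: [0.589, 0.392, 0.588, -0.392]
contact_force: [-0.7, -0.7, 4.0]
width: -0.0002
```

The left lid is firm, in contact at z=0.146 and giving no motion. On to the middle one.

Emit:
step_arm([
  {"grip": 0, "delta_pos": [0, 0, -0.001], "twist": 0},
  {"grip": 0, "delta_pos": [0, 0, 0], "twist": 0},
  {"grip": 0, "delta_pos": [0, 0, 0.03], "twist": 0},
  {"grip": 0, "delta_pos": [0, 0, 0.033], "twist": 0},
  {"grip": 0, "delta_pos": [0, -0.04, 0.01], "twist": 0},
  {"grip": 0, "delta_pos": [0, -0.04, 0], "twist": 0},
  {"grip": 0, "delta_pos": [0, -0.04, 0], "twist": 0},
  {"grip": 0, "delta_pos": [0, -0.04, 0], "twist": 0},
  {"grip": 0, "delta_pos": [-0.002, -0.014, 0], "twist": 0},
  {"grip": 0, "delta_pos": [0, 0, 0], "twist": 0},
])

```text
clock: 3.9
position: [0.5811, -0.0167, 0.2169]
ee_rot: [0.588, 0.393, 0.588, -0.394]
contact_force: [-0.7, 0.4, 0.7]
width: 0.0001
```

Emit:
step_arm([
  {"grip": 0, "delta_pos": [0, 0, -0.03], "twist": 0},
  {"grip": 0, "delta_pos": [0, 0, -0.03], "twist": 0},
  {"grip": 0, "delta_pos": [0, 0, -0.008], "twist": 0},
  {"grip": 0, "delta_pos": [0, 0, 0], "twist": 0},
  {"grip": 0, "delta_pos": [0, 0, 0], "twist": 0},
])

```text
clock: 4.32
position: [0.5814, -0.0119, 0.1492]
ee_rot: [0.588, 0.392, 0.589, -0.392]
contact_force: [0.7, -0.4, -0.0]
width: 0.0
```

Emit:
step_arm([
  {"grip": 0, "delta_pos": [0, 0, -0.002], "twist": 0},
  {"grip": 0, "delta_pos": [0, 0, -0.002], "twist": 0},
  {"grip": 0, "delta_pos": [0, 0, 0], "twist": 0},
  {"grip": 0, "delta_pos": [0, 0, 0], "twist": 0},
])

```text
clock: 4.65
position: [0.582, -0.0126, 0.1461]
ee_rot: [0.589, 0.392, 0.588, -0.392]
contact_force: [0.2, 0.3, 3.5]
width: 0.0
```

The middle lid is firm too, in contact at 0.146. Now over to the right lid, with a wrist look before touching it.

Emit:
step_arm([
  {"grip": 0, "delta_pos": [0, 0, 0.03], "twist": 0},
  {"grip": 0, "delta_pos": [0, 0, 0.035], "twist": 0},
  {"grip": 0, "delta_pos": [0, -0.035, 0.02], "twist": 0},
  {"grip": 0, "delta_pos": [0, -0.04, 0], "twist": 0},
  {"grip": 0, "delta_pos": [0, -0.04, 0], "twist": 0},
  {"grip": 0, "delta_pos": [0, -0.04, 0], "twist": 0},
  {"grip": 0, "delta_pos": [0, -0.022, 0], "twist": 0},
  {"grip": 0, "delta_pos": [0, 0, 0], "twist": 0},
  {"grip": 0, "delta_pos": [0, 0, 0], "twist": 0},
  {"grip": 0, "delta_pos": [0, 0, 0], "twist": 0},
])

```text
clock: 5.48
position: [0.5812, -0.1895, 0.23]
ee_rot: [0.588, 0.392, 0.589, -0.392]
contact_force: [-0.2, 0.3, -0.6]
width: 0.0001
```

```bash
python3 - <<'E'
from h import *
import pickle
s=manip.get_state();print(s['clock'],s['position'],s['ee_rot'])
d=snap('wrist','w2')
from scipy.spatial.transform import Rotation as Ro
q=s['ee_rot'];T=np.eye(4);T[:3,:3]=Ro.from_quat([q[1],q[2],q[3],q[0]]).as_matrix();T[:3,3]=s['position']
C=np.linalg.inv(T@np.array(d['mount']))
d['rvec']=cv2.Rodrigues(C[:3,:3])[0].ravel();d['tvec']=C[:3,3]
pickle.dump(d,open('w2.pkl','wb'))
im=d['img'][:,:,::-1].copy()
def circ(c,r,z,col):
    t=np.linspace(0,2*np.pi,181);p=proj(d,np.c_[c[0]+r*np.cos(t),c[1]+r*np.sin(t),0*t+z])
    cv2.polylines(im,[p.round(0).astype(np.int32)],True,col,1)
circ((.5546,-.1232),.084,.143,(0,255,0));circ((.5546,-.1232),.072,.143,(0,0,255))
p=proj(d,[[.5546,-.1232,.143]])[0];print(p)
cv2.imwrite('pics/w2o.png',im)
E
```

```text
5.4833 [ 0.58123464 -0.18945993  0.23002171] [ 0.58798975  0.39241338  0.58881354 -0.39189082]
[323.97028717 140.82996708]
```

View pics/w2o.png

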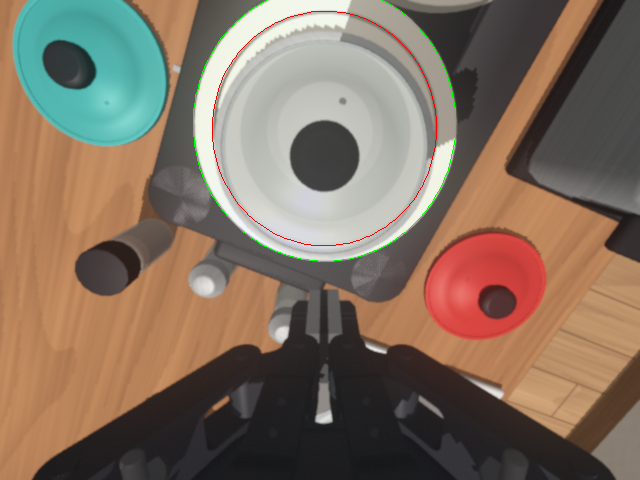

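The overlay fits the crock: projected lip circles at centre (324,141). The lid's rim at (325,145) is shifted straight down the image, about along (0.38,-0.92), and there is a wide gap at the top. The tip is already over the raised edge, so I press straight down.

Emit:
step_arm([
  {"grip": 0, "delta_pos": [0, 0, -0.03], "twist": 0},
  {"grip": 0, "delta_pos": [0, 0, -0.03], "twist": 0},
  {"grip": 0, "delta_pos": [0, 0, -0.01], "twist": 0},
  {"grip": 0, "delta_pos": [0, 0, 0], "twist": 0},
  {"grip": 0, "delta_pos": [0, 0, 0], "twist": 0},
])

```text
clock: 5.95
position: [0.5817, -0.1892, 0.1606]
ee_rot: [0.589, 0.392, 0.589, -0.392]
contact_force: [-0.4, -0.2, -0.1]
width: 0.0002
```

Emit:
step_arm([
  {"grip": 0, "delta_pos": [0, 0, -0.002], "twist": 0},
  {"grip": 0, "delta_pos": [0, 0, -0.001], "twist": 0},
  {"grip": 0, "delta_pos": [0, 0, 0], "twist": 0},
  {"grip": 0, "delta_pos": [0, 0, 0], "twist": 0},
])

```text
clock: 6.28
position: [0.5819, -0.1903, 0.1583]
ee_rot: [0.589, 0.392, 0.588, -0.392]
contact_force: [-0.4, -0.5, 0.2]
width: 0.0001
```

Emit:
step_arm([
  {"grip": 0, "delta_pos": [0, 0, -0.001], "twist": 0},
  {"grip": 0, "delta_pos": [0, 0, 0], "twist": 0},
  {"grip": 0, "delta_pos": [0, 0, 0], "twist": 0},
])

```text
clock: 6.53
position: [0.5815, -0.1902, 0.1564]
ee_rot: [0.588, 0.392, 0.588, -0.392]
contact_force: [-0.3, -0.5, -0.2]
width: -0.0001
```

Emit:
step_arm([
  {"grip": 0, "delta_pos": [0, 0, -0.001], "twist": 0},
  {"grip": 0, "delta_pos": [0, 0, 0], "twist": 0},
  {"grip": 0, "delta_pos": [0, 0, 0], "twist": 0},
])

```text
clock: 6.78
position: [0.5814, -0.1901, 0.1552]
ee_rot: [0.588, 0.392, 0.589, -0.392]
contact_force: [0.7, 0.1, -0.4]
width: 0.0001
```

Emit:
step_arm([
  {"grip": 0, "delta_pos": [0, 0, -0.001], "twist": 0},
  {"grip": 0, "delta_pos": [0, 0, 0], "twist": 0},
  {"grip": 0, "delta_pos": [0, 0, 0], "twist": 0},
])

```text
clock: 7.03
position: [0.5816, -0.1903, 0.1545]
ee_rot: [0.589, 0.392, 0.588, -0.392]
contact_force: [-0.7, 0.0, 1.6]
width: -0.0001
```

Emit:
step_arm([
  {"grip": 0, "delta_pos": [0, 0, -0.001], "twist": 0},
  {"grip": 0, "delta_pos": [0, 0, 0], "twist": 0},
  {"grip": 0, "delta_pos": [0, 0, 0], "twist": 0},
])

```text
clock: 7.28
position: [0.5816, -0.1904, 0.1535]
ee_rot: [0.589, 0.392, 0.588, -0.392]
contact_force: [-0.5, -1.0, 0.9]
width: 0.0001
```

Emit:
step_arm([
  {"grip": 0, "delta_pos": [0, 0, -0.001], "twist": 0},
  {"grip": 0, "delta_pos": [0, 0, 0], "twist": 0},
  {"grip": 0, "delta_pos": [0, 0, 0], "twist": 0},
])

```text
clock: 7.53
position: [0.5817, -0.1904, 0.1525]
ee_rot: [0.589, 0.392, 0.588, -0.392]
contact_force: [0.3, -1.6, 2.6]
width: 0.0001
```

Emit:
step_arm([
  {"grip": 0, "delta_pos": [0, 0, -0.001], "twist": 0},
  {"grip": 0, "delta_pos": [0, 0, 0], "twist": 0},
  {"grip": 0, "delta_pos": [0, 0, 0], "twist": 0},
])

```text
clock: 7.78
position: [0.5818, -0.1905, 0.1521]
ee_rot: [0.589, 0.392, 0.588, -0.392]
contact_force: [0.0, -1.3, 5.1]
width: -0.0001
```

Resistance rises at z=0.152, which is lip height plus rim thickness. So the edge sank from 0.1545 to level. One more millimetre to be sure, then I let go.

Emit:
step_arm([
  {"grip": 0, "delta_pos": [0, 0, -0.001], "twist": 0},
  {"grip": 0, "delta_pos": [0, 0, 0], "twist": 0},
  {"grip": 0, "delta_pos": [0, 0, 0], "twist": 0},
  {"grip": 0, "delta_pos": [0, 0, 0], "twist": 0},
])

```text
clock: 8.12
position: [0.5818, -0.1905, 0.152]
ee_rot: [0.589, 0.392, 0.588, -0.392]
contact_force: [-2.2, -0.3, 9.7]
width: 0.0002
```

```bash
python3 - <<'E'
from h import *
s=manip.get_state();print(s['clock'],s['position'],s['contact_force'])
import pickle
d=snap('top','t2');snap('scene','s2')
a=cv2.imread('pics/top0.png')[185:295,355:460];b=cv2.imread('pics/t2.png')[185:295,355:460]
c=cv2.imread('pics/s2.png')[195:280,200:305]
f=lambda i:cv2.resize(i,(390,400),interpolation=cv2.INTER_CUBIC)
cv2.imwrite('pics/c2.png',np.hstack([f(b),f(c)]))
E
```

```text
8.1167 [ 0.58176382 -0.19049725  0.15203167] [-2.22972442 -0.2859745   9.70866816]
```

View pics/c2.png

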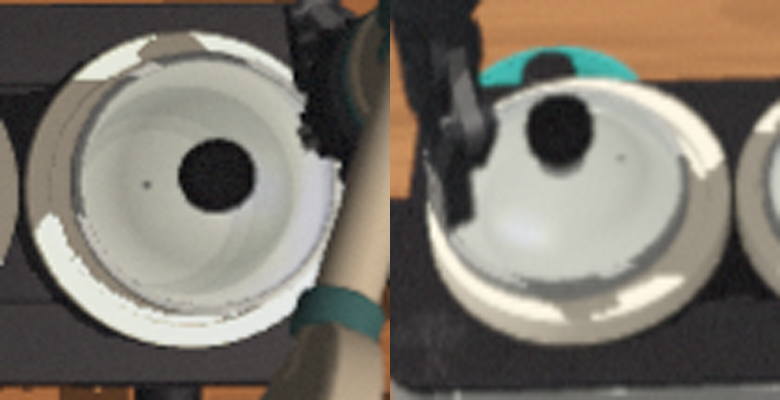

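With 9.7 N on it the lid stays at z=0.152: in the crop its knob is at (216,175) and the rim lies level on the lip. Now I lift, move outward, go down beside the rim at lip height, and push towards (-0.38,+0.92).

Emit:
step_arm([
  {"grip": 0, "delta_pos": [0, 0, 0.003], "twist": 0},
  {"grip": 0, "delta_pos": [0, 0, 0.005], "twist": 0},
  {"grip": 0, "delta_pos": [0, 0, 0.01], "twist": 0},
  {"grip": 0, "delta_pos": [0.005, -0.012, 0], "twist": 0},
  {"grip": 0, "delta_pos": [0.005, -0.011, 0], "twist": 0},
  {"grip": 0, "delta_pos": [0, 0, 0], "twist": 0},
  {"grip": 0, "delta_pos": [0, 0, -0.01], "twist": 0},
  {"grip": 0, "delta_pos": [0, 0, -0.008], "twist": 0},
  {"grip": 0, "delta_pos": [0, 0, 0], "twist": 0},
  {"grip": 0, "delta_pos": [0, 0, 0], "twist": 0},
])

```text
clock: 9.05
position: [0.5904, -0.2124, 0.1487]
ee_rot: [0.587, 0.392, 0.59, -0.392]
contact_force: [0.2, -0.3, 0.3]
width: -0.0004
```

Emit:
step_arm([
  {"grip": 0, "delta_pos": [0, 0, -0.003], "twist": 0},
  {"grip": 0, "delta_pos": [0, 0, -0.001], "twist": 0},
  {"grip": 0, "delta_pos": [0, 0, 0], "twist": 0},
  {"grip": 0, "delta_pos": [0, 0, 0], "twist": 0},
])

```text
clock: 9.38
position: [0.5915, -0.213, 0.1465]
ee_rot: [0.589, 0.392, 0.588, -0.392]
contact_force: [-0.0, -0.6, 0.1]
width: 0.0002
```

Emit:
step_arm([
  {"grip": 0, "delta_pos": [-0.0008, 0.002, 0], "twist": 0},
  {"grip": 0, "delta_pos": [-0.0008, 0.002, 0], "twist": 0},
  {"grip": 0, "delta_pos": [-0.0008, 0.002, 0], "twist": 0},
  {"grip": 0, "delta_pos": [0, 0, 0], "twist": 0},
  {"grip": 0, "delta_pos": [0, 0, 0], "twist": 0},
])

```text
clock: 9.8
position: [0.589, -0.2069, 0.1465]
ee_rot: [0.589, 0.392, 0.588, -0.392]
contact_force: [-0.5, -0.2, -0.3]
width: 0.0002
```

Emit:
step_arm([
  {"grip": 0, "delta_pos": [-0.0004, 0.001, 0], "twist": 0},
  {"grip": 0, "delta_pos": [-0.0004, 0.001, 0], "twist": 0},
  {"grip": 0, "delta_pos": [0, 0, 0], "twist": 0},
  {"grip": 0, "delta_pos": [0, 0, 0], "twist": 0},
])

```text
clock: 10.13
position: [0.5883, -0.2052, 0.1463]
ee_rot: [0.589, 0.392, 0.588, -0.392]
contact_force: [0.4, -1.9, -0.2]
width: 0.0001
```

Emit:
step_arm([
  {"grip": 0, "delta_pos": [-0.0004, 0.001, 0], "twist": 0},
  {"grip": 0, "delta_pos": [-0.0004, 0.001, 0], "twist": 0},
  {"grip": 0, "delta_pos": [0, 0, 0], "twist": 0},
  {"grip": 0, "delta_pos": [0, 0, 0], "twist": 0},
])

```text
clock: 10.47
position: [0.5874, -0.2029, 0.1463]
ee_rot: [0.588, 0.392, 0.589, -0.392]
contact_force: [0.6, -0.4, -0.3]
width: 0.0003
```

Emit:
step_arm([
  {"grip": 0, "delta_pos": [-0.0004, 0.001, 0], "twist": 0},
  {"grip": 0, "delta_pos": [-0.0004, 0.001, 0], "twist": 0},
  {"grip": 0, "delta_pos": [0, 0, 0], "twist": 0},
  {"grip": 0, "delta_pos": [0, 0, 0], "twist": 0},
])

```text
clock: 10.8
position: [0.5865, -0.2007, 0.1463]
ee_rot: [0.588, 0.392, 0.589, -0.392]
contact_force: [0.2, 0.3, 0.5]
width: 0.0002
```

Emit:
step_arm([
  {"grip": 0, "delta_pos": [0, 0, -0.001], "twist": 0},
  {"grip": 0, "delta_pos": [-0.0004, 0.001, 0], "twist": 0},
  {"grip": 0, "delta_pos": [0, 0, 0], "twist": 0},
  {"grip": 0, "delta_pos": [0, 0, 0], "twist": 0},
])

```text
clock: 11.13
position: [0.5862, -0.2, 0.1453]
ee_rot: [0.588, 0.392, 0.589, -0.392]
contact_force: [0.4, -0.1, 0.2]
width: 0.0002
```

```bash
cat > look.py <<'E'
from h import *
import sys
from scipy.spatial.transform import Rotation as Ro
n=sys.argv[1]
s=manip.get_state();print(s['clock'],s['position'],s['contact_force'])
d=snap('wrist',n)
q=s['ee_rot'];T=np.eye(4);T[:3,:3]=Ro.from_quat([q[1],q[2],q[3],q[0]]).as_matrix();T[:3,3]=s['position']
C=np.linalg.inv(T@np.array(d['mount']))
d['rvec']=cv2.Rodrigues(C[:3,:3])[0].ravel();d['tvec']=C[:3,3]
im=d['img'][:,:,::-1].copy()
t=np.linspace(0,2*np.pi,181)
for r,z,col in((.072,.143,(0,0,255)),(.070,.146,(255,0,0))):
    p=proj(d,np.c_[.5546+r*np.cos(t),-.1232+r*np.sin(t),0*t+z]); cv2.polylines(im,[p.round(0).astype(np.int32)],True,col,1)
cv2.imwrite(f'pics/{n}o.png',im)
E
python3 look.py w3
```

```text
11.1333 [ 0.58620187 -0.19997173  0.14529052] [ 0.40742594 -0.06489711  0.16541334]
```

View pics/w3o.png

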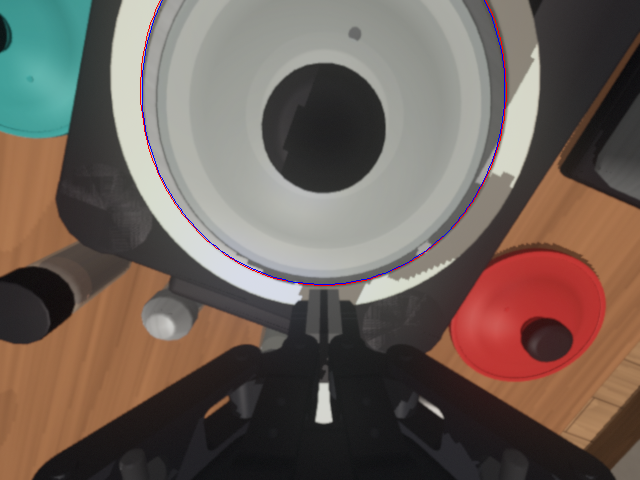

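The rim now matches the home circle, with its bottom edge at (325,284), and the lid seems to have dropped. I back off, rise and look from above.

Emit:
step_arm([
  {"grip": 0, "delta_pos": [0.002, -0.005, 0], "twist": 0},
  {"grip": 0, "delta_pos": [0.003, -0.008, 0.005], "twist": 0},
  {"grip": 0, "delta_pos": [0, 0, 0.03], "twist": 0},
  {"grip": 0, "delta_pos": [0, 0, 0.04], "twist": 0},
  {"grip": 0, "delta_pos": [0, 0, 0.02], "twist": 0},
  {"grip": 0, "delta_pos": [0, 0, 0], "twist": 0},
  {"grip": 0, "delta_pos": [0, 0, 0], "twist": 0},
  {"grip": 0, "delta_pos": [0, 0, 0], "twist": 0},
])

```text
clock: 11.85
position: [0.5909, -0.2134, 0.2396]
ee_rot: [0.588, 0.392, 0.589, -0.392]
contact_force: [-0.2, -0.1, -0.8]
width: 0.0
```

```bash
python3 look.py w4
```

```text
11.85 [ 0.59089766 -0.2134066   0.23963167] [-0.20714908 -0.10033336 -0.80819506]
```

View pics/w4o.png

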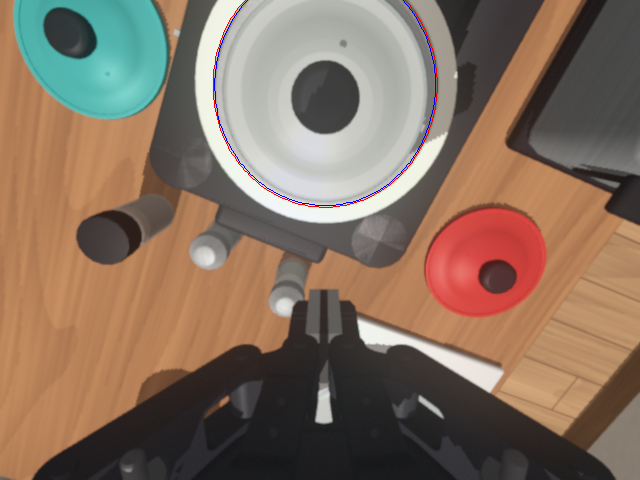

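The lid now sits concentric in its rim. I'll confirm with a gentle press on the formerly raised edge; contact should come at z=0.146.

Emit:
step_arm([
  {"grip": 0, "delta_pos": [-0.011, 0.029, 0], "twist": 0},
  {"grip": 0, "delta_pos": [0, 0, -0.03], "twist": 0},
  {"grip": 0, "delta_pos": [0, 0, -0.03], "twist": 0},
  {"grip": 0, "delta_pos": [0, 0, -0.025], "twist": 0},
  {"grip": 0, "delta_pos": [0, 0, 0], "twist": 0},
  {"grip": 0, "delta_pos": [0, 0, 0], "twist": 0},
  {"grip": 0, "delta_pos": [0, 0, -0.003], "twist": 0},
  {"grip": 0, "delta_pos": [0, 0, 0], "twist": 0},
  {"grip": 0, "delta_pos": [0, 0, 0], "twist": 0},
])

```text
clock: 12.65
position: [0.5812, -0.1846, 0.1537]
ee_rot: [0.589, 0.392, 0.587, -0.392]
contact_force: [0.1, -0.5, 0.1]
width: 0.0
```

Emit:
step_arm([
  {"grip": 0, "delta_pos": [0, 0, -0.002], "twist": 0},
  {"grip": 0, "delta_pos": [0, 0, -0.002], "twist": 0},
  {"grip": 0, "delta_pos": [0, 0, 0], "twist": 0},
  {"grip": 0, "delta_pos": [0, 0, 0], "twist": 0},
])

```text
clock: 12.98
position: [0.5803, -0.1841, 0.1485]
ee_rot: [0.589, 0.392, 0.588, -0.392]
contact_force: [0.1, -0.4, 0.7]
width: 0.0001
```

Emit:
step_arm([
  {"grip": 0, "delta_pos": [0, 0, -0.001], "twist": 0},
  {"grip": 0, "delta_pos": [0, 0, 0], "twist": 0},
  {"grip": 0, "delta_pos": [0, 0, 0], "twist": 0},
])

```text
clock: 13.23
position: [0.5802, -0.1841, 0.1473]
ee_rot: [0.588, 0.392, 0.588, -0.392]
contact_force: [0.6, 0.7, -0.1]
width: -0.0001
```

Emit:
step_arm([
  {"grip": 0, "delta_pos": [0, 0, -0.001], "twist": 0},
  {"grip": 0, "delta_pos": [0, 0, -0.001], "twist": 0},
  {"grip": 0, "delta_pos": [0, 0, 0], "twist": 0},
  {"grip": 0, "delta_pos": [0, 0, 0], "twist": 0},
])

```text
clock: 13.57
position: [0.5804, -0.1842, 0.1461]
ee_rot: [0.589, 0.392, 0.588, -0.392]
contact_force: [-0.7, -0.0, 5.4]
width: -0.0
```

Emit:
step_arm([
  {"grip": 0, "delta_pos": [0, 0, 0.02], "twist": 0},
  {"grip": 0, "delta_pos": [0, 0, 0.04], "twist": 0},
  {"grip": 0, "delta_pos": [0, 0, 0.04], "twist": 0},
  {"grip": 0, "delta_pos": [0, -0.03, 0.04], "twist": 0},
  {"grip": 0, "delta_pos": [-0.03, -0.03, 0], "twist": 0},
  {"grip": 0, "delta_pos": [-0.03, -0.03, 0], "twist": 0},
  {"grip": 0, "delta_pos": [-0.03, -0.03, 0], "twist": 0},
  {"grip": 0, "delta_pos": [-0.03, -0.03, 0], "twist": 0},
  {"grip": 0, "delta_pos": [-0.03, -0.03, 0], "twist": 0},
  {"grip": 0, "delta_pos": [0, 0, 0], "twist": 0},
])

```text
clock: 14.4
position: [0.4276, -0.3617, 0.2784]
ee_rot: [0.587, 0.392, 0.588, -0.396]
contact_force: [0.8, 0.5, -0.5]
width: 0.0001
```

```bash
python3 - <<'E'
from h import *
snap('top','t5');snap('scene','s5')
f=lambda i,w,h:cv2.resize(i,(w,h),interpolation=cv2.INTER_CUBIC)
b=f(cv2.imread('pics/t5.png')[180:310,180:510],790,311);c=f(cv2.imread('pics/s5.png')[195:305,150:470],790,271)
cv2.imwrite('pics/c5.png',np.vstack([b,c]))
E
```

```text
(no output)
```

View pics/c5.png

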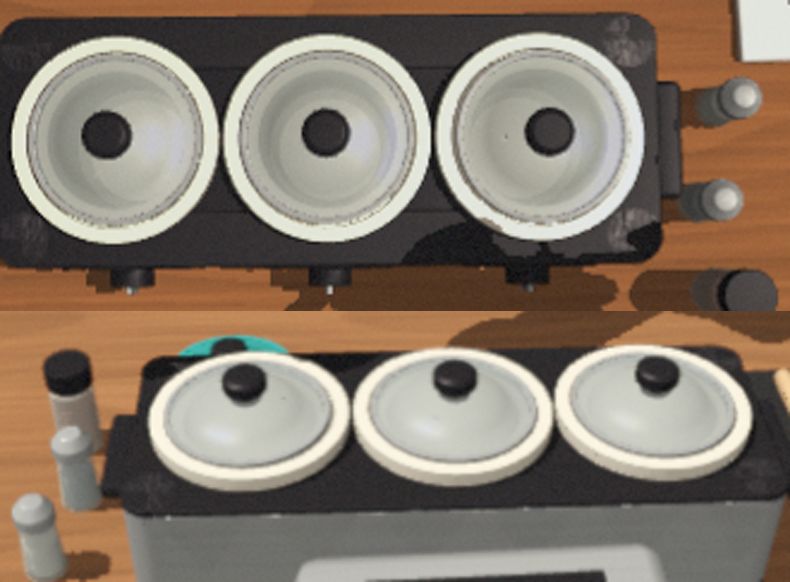

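```bash
python3 -c "
from rig import manip
print(manip.sign_off())"
```

```text
the job is handed in; nothing more can be done
None
```

The lid that rocked was the right-hand one; it now lies flat in its rim like the other two, and the job is handed in.

- **Finding it:** I pressed the -y edge of each lid with the shut fingertips. The left and middle lids were firm at z = 0.146 m, which is seated height. The right lid's raised edge sank from about 0.1545 m to the level height of 0.152 m under light force. It held there at up to about 10 N, and I then let go.
- **Seating it:** I pushed its rim sideways towards (-0.38, +0.92) until it dropped in. The measured forces stayed around 2 N.
- **Last checks:** A press on the formerly raised edge met firm contact at 0.146 m with 5.4 N, the same as the other two lids. The last pictures show all three lids flat. The right one sits slightly to one side, apparently within its 2 mm play. I did not press its opposite edge.
- **Rest of the scene:** The shakers, jar and turquoise lid in the last crops looked in place. I did not compare the spoon, spoon rest or red lid before and after. The arm was clear of everything at hand-in, with about 14.5 s of the 58 s used. No check failed or disagreed.

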